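# Roll the teal glaze jar up the rack into its rest

### The job

Two glaze jars lie on their sides at the foot of the sloped two-lane jar rack. With the fingertips, push the teal jar up its lane until it drops into the sunken rest against the stop at the top and cannot roll back. Move it gently along the lane without lifting it, leave the ochre jar and everything else where it is, and finish with the hand clear.

Things in the scene. Friction and masses are not known exactly. Their poses are not given: they have to be found in the camera images.
- rack: Fixed wooden jar rack, 206 x 196 mm, about 85 mm high at the top stop, with two straight lanes side by side, each 82 mm wide between 14 mm high walls, sloping up along +x. Origin on the table under its middle; x points horizontally up the lanes (uphill), y across them to the left, z up.
- rack_bed: The rack's bed, tilted 8 degrees. Origin on its top face, 36 mm above the rack's; x uphill along it, y left, z square to it. Lane centre lines y = +47 and -47 mm. Each lane: lip 10 mm high at x = -89 to -81 mm, waxed bed to x = +45 mm, there a step down of 8 mm into the sunken cork rest, stop face at x = +100 mm, 35 mm high. A jar freed before its axis passes x = +45 mm rolls back to the lip.
- jar_teal: Round screw-top glaze jar with a teal label band and teal spot on its white lid, diameter 62 mm, 73 mm long, about 0.25 kg, loose, lying across one of the two lanes (either one) against the foot lip. Origin on the jar's axis at its bottom end; z runs along the axis to the lid.
- jar_teal_mid (a point): Middle of the teal jar, on its axis. In the frame of the rack bed it starts at about x = -58 mm, z = +31 mm; lying in the sunken rest it is at about x = +66 to +69 mm, z = +23 mm.
- jar_ochre: The same jar in ochre (yellow-brown label and lid spot), lying in the other lane. Origin on its axis at the bottom end, z to the lid. Leave it alone.
- jar_ochre_mid (a point): Middle of the ochre jar, on its axis.
- can_silver: Silver drink can standing on the table at the right of the rack, diameter 66 mm, 115 mm high. Origin at the centre of its underside. Leave it alone.
- cup_beaker: Grey clay cup standing on the table at the left of the rack, about 76 mm wide, 84 mm high. Origin at the centre of its underside. Leave it alone.
- jar_oxide: Small glaze jar with a red-brown label standing upright on the table beyond the rack, diameter 58 mm, 67 mm high. Origin at the centre of its underside. Leave it alone.
Things that resemble listed ones, but are neither listed nor needed, are in the scene too. What is shaped like the jar_teal but blue or purple is not meant.

How it is judged:
By the outcome, as a careful person would: the job done as asked, in the order asked, and still so for the second after the job is handed in, with the robot touching nothing.
It also fails if it takes over 40 s, if anything falls off the work surface, if the arm or the gripper's body presses on something with over 40 N, if the wrist force passes 120 N, or if a joint passes its speed limit or range.

### The arm

A 7-joint arm with a two-finger parallel gripper is mounted at the origin on a cart in front of the work surface, level with it; the furniture and walls round the work are solid. World frame = base frame: x ahead of the robot, y to its left, z up, the work surface at z = 0. Lengths are in m, angles in rad, forces in N, time in s.
With the tool pointing down it reaches from about 0.425 to 0.925 m from the base axis. Payload 6.8 kg.
Tool frame: the origin (TCP) lies on the centre line of the jaws, within the pads' length; the fingertips stand 19 mm ahead of it and the grasp point (between the pads) is the TCP; z points along the fingers, y is the line along which they close (so a half turn about z gives the same grasp; the last joint's range is limited). The gripper opens to 85 mm and grips with 20 to 120 N. Pads are 22 mm wide; open, the fingers measure 114 mm over their backs; the gripper's body (76 mm by 85 mm) begins 54 mm behind the grasp point. The pads swing forward as they close: fully open they stand 13 mm farther back than shut.
Start: joints at [1.226, 0.477, 0.022, 1.555, -0.011, 1.109, -0.083], TCP at [0.158, -0.656, 0.25] pointing down, gripper open.
Joint ranges: [-2.96, 2.96], [-0.34, 2.1], [-1.41, 1.46], [0.24, 2.44], [-1.37, 4.51], [0.17, 1.92], [-2.96, 2.96]. Speed limits (rad/s): [2.39, 2.39, 3.14, 3.14, 3.14, 3.14, 3.14].

### API

Orientations are given as a rotation vector (axis times angle).
In Python, from bench import r gives the robot as it stands. The module is installed in compiled form; this text tells all that it offers.
- The arm moves only by the tool arm_command, never from a script. Its argument "rows" is a list of rows, each an object of numbers: "fingers": the opening, from -1 (shut) to 1 (fully open); "x", "y", "z": the shift along the tool's x, y, z in m; "ax", "ay", "az": the turn, a rotation vector about the tool's x, y, z in degrees. In form: [{"fingers": .., "x": .., "y": .., "z": .., "ax": .., "ay": .., "az": ..}, ...]. A call has 1 to 10 rows; each row shifts and turns the commanded pose from where the row before left it, along the tool's axes as they then stand; what a row does not reach is not made up. A row lasts 1/12 s, in which the tool goes at most 41.7 mm and 7.16 degrees, less where a joint would pass 70% of its speed; a pose out of reach is approached as far as the arm can. A call is refused whole if a number of a shift passes 0.0417 or a number of a turn 7.16, either way. A call with a gripper value outside its range is refused whole. The fingers move at their own pace and stop on an object; "grip_force" is the grip in N (left out, the last holds). Time passes only in rows, so rows that do not move let the fingers close. It gives the time, the measured TCP pose, the force, the opening and the grip force at its end, in the units of the state.
- r.get_obs(): the state, without advancing time (a new reading comes with each control period).
- r.grab_frame(name): name is "side" or "top"; returns a dict with "frame" (384x512x3 uint8, red, green, blue), "depth" (384x512 float32, m along the optical axis (not along the pixel's ray), 0 where there is no reading), "K" (3x3 intrinsics, pixels), "distortion" ([k1, k2, p1, p2, k3] as OpenCV has them; the pictures are not rectified), "world_from_camera" (4x4, takes a point from camera to world coordinates). Camera axes: x right, y down, z forward; pixel columns grow to the right and rows downward; lengths in m; the calibration is good to about 2 mm. A picture is of the moment at which its call begins.
- r.hand_in(): hands the job in; it is judged then, once.
The state is a dict: "clock": time; "joints": joint angles; "qvel": joint speeds; "tau": joint torques, N m; "tcp_pos": TCP position; "orientation": TCP orientation; "contact_force": force on the tool from outside, world axes, zero at the start; "moment": the same for the moment, N m; "grip_width": finger opening in m; "gripper_force": force on a finger pad.
Only numpy, scipy, OpenCV 4.12 (cv2) and the standard library are available. Lean on these libraries where they do the work, as an engineer would, in place of code of your own. Each camera call takes 0.05 s, during which the arm holds its last target. There are 200 camera calls.

## Working session

There is one attempt and no reset: what is moved stays moved. The work goes in short steps, Python scripts to look and compute and a tool call to move; the robot and the scene stay as the last step left them, time stands still between calls to the robot, and variables do not carry over. Pictures are saved under pics/ and viewed, at most 10 in all, crops included, and the job is handed in when it is done.

Besides the shell and the picture viewer there is one more tool, called after "Emit:" by a JSON object that holds its "method" and its "body", one argument or row to a line. arm_command: Moves the arm, as the interface text tells. Its arguments: {"type":"object","properties":{"rows":{"type":"array"},"grip_force":{"type":"number"}},"required":["rows"]}

```bash
mkdir -p pics; python3 - <<'E'
from bench import r
import cv2,numpy as np
for n in("top","side"):
    f=r.grab_frame(n); cv2.imwrite(f"pics/{n}0.png",f["frame"][:,:,::-1]); np.savez(f"{n}0.npz",**f)
    print(n,f["K"].round(1).tolist(),f["distortion"],f["world_from_camera"].round(3).tolist())
print(r.get_obs())
E
```

```text
top [[452.0, 0.0, 260.8], [0.0, 452.0, 185.3], [0.0, 0.0, 1.0]] [0.04460051 0.         0.         0.         0.        ] [[-0.019, -0.997, 0.075, 0.482], [-1.0, 0.021, 0.023, 0.026], [-0.025, -0.074, -0.997, 1.026], [0.0, 0.0, 0.0, 1.0]]
side [[490.0, 0.0, 255.8], [0.0, 490.0, 191.6], [0.0, 0.0, 1.0]] [-0.16342475  0.          0.          0.          0.        ] [[-0.861, -0.331, 0.386, 0.133], [-0.509, 0.545, -0.666, 0.727], [0.01, -0.77, -0.638, 0.747], [0.0, 0.0, 0.0, 1.0]]
{'clock': 0.1, 'joints': array([ 1.22589371,  0.47773625,  0.02233043,  1.55632539, -0.01150958,
        1.10932171, -0.08309787]), 'qvel': array([ 0.00041375, -0.00029593, -0.00289956, -0.0030816 , -0.00071076,
        0.00127554,  0.00010514]), 'tau': array([ 4.36627612e-03, -5.97758317e+01,  1.61363259e+00, -2.81951916e+01,
        1.27915386e-02,  5.14269836e-03,  1.95060778e-05]), 'tcp_pos': array([ 0.15823716, -0.65567837,  0.24942155]), 'orientation': array([-3.11796849e+00, -3.70952306e-01,  4.74956005e-04]), 'contact_force': array([ 0.56853589,  0.10316148, -0.72190701]), 'moment': array([ 0.00526991, -0.01110107,  0.02339501]), 'gripper_force': 0.0, 'grip_width': 0.08553701813988367}
```

View pics/top0.png

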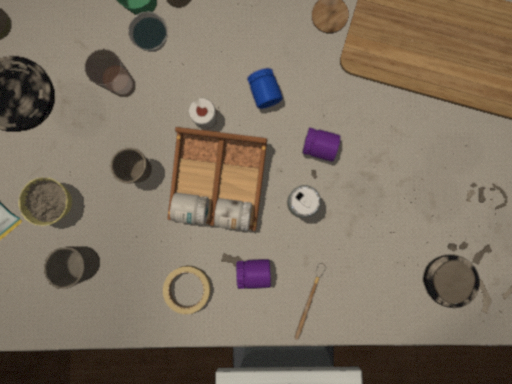

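View pics/side0.png

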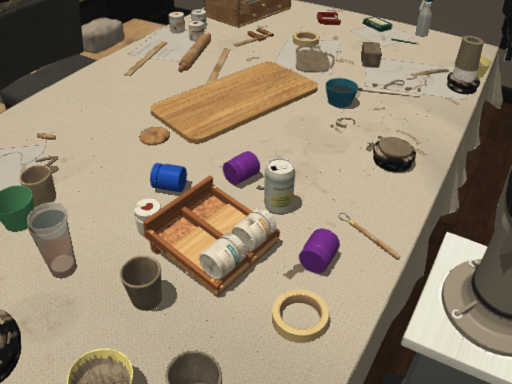

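The top view shows the rack at columns 168–267 and rows 128–231, uphill towards the top of the picture, with jars at about (190,209) and (234,214). I'll zoom in to tell the colours apart.

```bash
python3 - <<'E'
import cv2,numpy as np
a=cv2.imread("pics/top0.png")[115:240,155:280]; b=cv2.imread("pics/side0.png")[170:295,140:285]
a=cv2.resize(a,(400,400),interpolation=cv2.INTER_CUBIC); b=cv2.resize(b,(400,400),interpolation=cv2.INTER_CUBIC)
cv2.imwrite("pics/zoom0.png",np.hstack([a,b]))
E
```

```text
(no output)
```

View pics/zoom0.png

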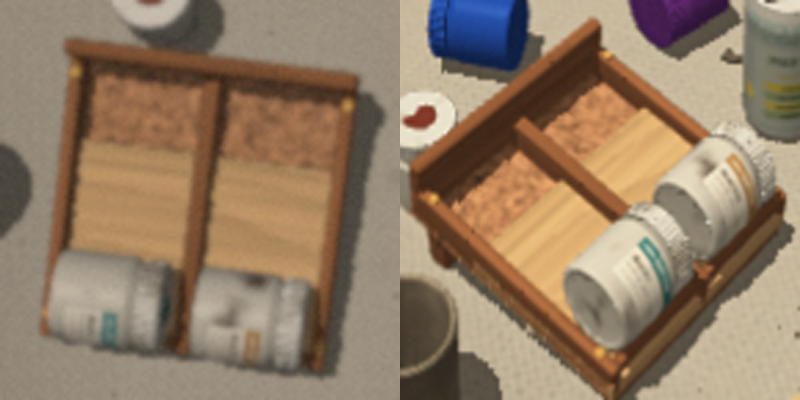

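Teal is in the left lane (label at zoom (110,328), teal spot on the lid at its right end), and ochre is in the right lane. Next I'll get the rack pose from its corners and the jar points from depth.

```bash
cat > h.py <<'E'
import numpy as np,cv2
def ray(f,uv):
    n=cv2.undistortPoints(np.float64(uv).reshape(-1,1,2),f["K"],f["distortion"])[:,0]
    return np.c_[n,np.ones(len(n))]
def cloud(f):
    h,w=f["depth"].shape; v,u=np.mgrid[:h,:w]
    n=ray(f,np.c_[u.ravel(),v.ravel()])*f["depth"].reshape(-1,1)
    T=f["world_from_camera"]; return (n@T[:3,:3].T+T[:3,3]).reshape(h,w,3)
def onplane(f,uv,z):
    T=f["world_from_camera"]; d=ray(f,uv)@T[:3,:3].T; o=T[:3,3]
    return o+d*((np.asarray(z)-o[2])/d[:,2])[:,None]
E
python3 - <<'E'
from h import *
f=dict(np.load("top0.npz")); s=dict(np.load("side0.npz"))
z=lambda p:[155+p[0]*.3125,115+p[1]*.3125]
P=onplane(f,[z((68,42)),z((357,78)),z((322,370)),z((42,333)),z((213,80)),z((183,350))],[.085,.085,.037,.037,.065,.037])
print("top",P.round(4))
zs=lambda p:[140+p[0]*.3625,170+p[1]*.3125]
print("side",onplane(s,[zs((12,170)),zs((197,22)),zs((385,195)),zs((213,392))],[.085,.085,.037,.025]).round(4))
for f in(f,s):
    C=cloud(f)
    m=(abs(C[...,0]-.48)<.13)&(abs(C[...,1]-.11)<.14)&(C[...,2]>.015)&(C[...,2]<.13)
    # boards: rack wood colour, not shiny white
    hsv=cv2.cvtColor(f["frame"],cv2.COLOR_RGB2HSV)
    w=m&(hsv[...,1]>70)&((hsv[...,0]<25))
    p=C[w]; u,v=np.where(w)
    rc=cv2.minAreaRect(np.float32(p[:,:2])); print(len(p),rc, p[:,2].max())
    bed=w&(hsv[...,2]>130); q=C[bed]
    A=np.c_[q[:,:2],np.ones(len(q))]; k=np.linalg.lstsq(A,q[:,2],rcond=None)[0]; print("bed plane",k,np.degrees(np.arctan2(k[1],k[0])))
    wh=m&(hsv[...,1]<60)&(C[...,2]>.05); n,L,st,ce=cv2.connectedComponentsWithStats(wh.astype(np.uint8))
    for i in range(1,n):
        if st[i,4]>60: q=C[L==i]; print("white",st[i],np.median(q,0).round(3),q.min(0).round(3),q.max(0).round(3))
E
```

```text
top [[0.677  0.2248 0.085 ]
 [0.6487 0.0345 0.085 ]
 [0.457  0.0627 0.037 ]
 [0.4859 0.2538 0.037 ]
 [0.6532 0.1314 0.065 ]
 [0.4724 0.1574 0.037 ]]
side [[0.6733 0.2332 0.085 ]
 [0.644  0.0415 0.085 ]
 [0.4565 0.069  0.037 ]
 [0.4826 0.2627 0.025 ]]
4005 ((0.4802764654159546, 0.11040253192186356), (0.2789832055568695, 0.2593510150909424), 89.981689453125) 0.10973513981204974
bed plane [ 0.04984623 -0.01886618  0.01241998] -20.731032780865313
white [287 186  14  31 293] [ 0.515 -0.02   0.11 ] [ 0.487 -0.03   0.052] [ 0.548 -0.006  0.119]
white [ 170  193   39   32 1000] [0.506 0.2   0.084] [0.474 0.164 0.05 ] [0.541 0.24  0.093]
white [215 199  36  32 893] [0.494 0.111 0.085] [0.459 0.072 0.05 ] [0.526 0.148 0.093]
3532 ((0.48003876209259033, 0.11057040095329285), (0.25991418957710266, 0.27880749106407166), 0.03830894082784653) 0.09125494717249705
bed plane [ 0.04248591 -0.03766345  0.02328971] -41.55675315510534
white [264 164  28  32 657] [ 0.511 -0.011  0.093] [ 0.484 -0.03   0.05 ] [ 0.547 -0.001  0.118]
white [ 200  208   76   69 2115] [0.491 0.18  0.081] [0.459 0.075 0.05 ] [0.539 0.245 0.093]
```

Emit:
{"method": "arm_command", "body": {
  "rows": [
    {"fingers":-0.3,"x":0.03,"y":-0.014},
    {"fingers":-0.3,"x":0.03,"y":-0.014},
    {"fingers":-0.3,"x":0.03,"y":-0.014},
    {"fingers":-0.3,"x":0.03,"y":-0.014},
    {"fingers":-0.3,"x":0.03,"y":-0.014},
    {"fingers":-0.3,"x":0.03,"y":-0.014},
    {"fingers":-0.3,"x":0.03,"y":-0.014},
    {"fingers":-0.3,"x":0.03,"y":-0.014},
    {"fingers":-0.3,"x":0.03,"y":-0.014},
    {"fingers":-0.3,"x":0.03,"y":-0.014}
  ],
  "grip_force": 20
}}

```text
validation failed for argument at $.ro...
```

Emit:
{"method": "arm_command", "body": {
  "rows": [
    {"x":0.014,"y":-0.033},
    {"x":0.014,"y":-0.033},
    {"x":0.014,"y":-0.033},
    {"x":0.014,"y":-0.033},
    {"x":0.014,"y":-0.033},
    {"x":0.014,"y":-0.033},
    {"x":0.014,"y":-0.033},
    {"x":0.014,"y":-0.033},
    {"x":0.014,"y":-0.033},
    {"x":0.014,"y":-0.033}
  ]
}}

```text
validation failed for argument at $.ro...
```

Emit:
{"method": "arm_command", "body": {
  "rows": [
    {"fingers":-0.3,"x":0.03,"y":-0.014,"z":0,"ax":0,"ay":0,"az":0},
    {"fingers":-0.3,"x":0.03,"y":-0.014,"z":0,"ax":0,"ay":0,"az":0},
    {"fingers":-0.3,"x":0.03,"y":-0.014,"z":0,"ax":0,"ay":0,"az":0},
    {"fingers":-0.3,"x":0.03,"y":-0.014,"z":0,"ax":0,"ay":0,"az":0},
    {"fingers":-0.3,"x":0.03,"y":-0.014,"z":0,"ax":0,"ay":0,"az":0},
    {"fingers":-0.3,"x":0.03,"y":-0.014,"z":0,"ax":0,"ay":0,"az":0},
    {"fingers":-0.3,"x":0.03,"y":-0.014,"z":0,"ax":0,"ay":0,"az":0},
    {"fingers":-0.3,"x":0.03,"y":-0.014,"z":0,"ax":0,"ay":0,"az":0},
    {"fingers":-0.3,"x":0.03,"y":-0.014,"z":0,"ax":0,"ay":0,"az":0},
    {"fingers":-0.3,"x":0.03,"y":-0.014,"z":0,"ax":0,"ay":0,"az":0}
  ],
  "grip_force": 20
}}

```text
clock: 0.93
tcp_pos: [0.418, -0.4484, 0.2499]
orientation: [-3.119, -0.371, 0.001]
contact_force: [1.2, -0.9, -0.0]
grip_width: 0.0299
gripper_force: 0.0
```

Emit:
{"method": "arm_command", "body": {
  "rows": [
    {"fingers":-0.3,"x":0.014,"y":-0.033,"z":0,"ax":0,"ay":0,"az":0},
    {"fingers":-0.3,"x":0.014,"y":-0.033,"z":0,"ax":0,"ay":0,"az":0},
    {"fingers":-0.3,"x":0.014,"y":-0.033,"z":0,"ax":0,"ay":0,"az":0},
    {"fingers":-0.3,"x":0.014,"y":-0.033,"z":0,"ax":0,"ay":0,"az":0},
    {"fingers":-0.3,"x":0.014,"y":-0.033,"z":0,"ax":0,"ay":0,"az":0},
    {"fingers":-0.3,"x":0.014,"y":-0.033,"z":0,"ax":0,"ay":0,"az":0},
    {"fingers":-0.3,"x":0.014,"y":-0.033,"z":0,"ax":0,"ay":0,"az":0},
    {"fingers":-0.3,"x":0.014,"y":-0.033,"z":0,"ax":0,"ay":0,"az":0},
    {"fingers":-0.3,"x":0.014,"y":-0.033,"z":0,"ax":0,"ay":0,"az":0},
    {"fingers":-0.3,"x":0.014,"y":-0.033,"z":0,"ax":0,"ay":0,"az":0}
  ]
}}

```text
clock: 1.77
tcp_pos: [0.4755, -0.0944, 0.2502]
orientation: [3.119, 0.371, -0.0]
contact_force: [0.4, -0.2, 0.3]
grip_width: 0.0299
gripper_force: 0.0
```

```bash
cat >> h.py <<'E'
from scipy.spatial.transform import Rotation as R
RACK=np.array([.562,.1447,0]); BR=R.from_euler('z',-8.5,degrees=True)*R.from_euler('y',-8,degrees=True)
BO=RACK+[0,0,.036]
TR=BR*R.from_euler('x',180,degrees=True)
def inbed(p): return BR.inv().apply(np.asarray(p)-BO)
def togo(o,b):
    "turn first, then shift along the turned axes; tool frame"
    q=R.from_rotvec(o["orientation"])
    return (q.inv()*TR).as_rotvec(degrees=True).round(1), TR.inv().apply(BO+BR.apply(b)-o["tcp_pos"]).round(4), BO+BR.apply(b)
E
python3 - <<'E'
from h import *
from bench import r
o=r.get_obs(); print(togo(o,[-.125,.047,.14]),togo(o,[-.125,.047,.039]),o["joints"].round(2))
E
```

```text
(array([-1.5,  7.9, 22. ]), array([-0.1051, -0.2963,  0.0791]), array([0.42725297, 0.21236007, 0.15724089])) (array([-1.5,  7.9, 22. ]), array([-0.1051, -0.2963,  0.1801]), array([0.44115506, 0.21028239, 0.05722382])) [ 0.33  0.18 -0.29  1.98  0.06  0.99 -1.33]
```

Emit:
{"method": "arm_command", "body": {
  "rows": [
    {"fingers":-0.3,"x":0,"y":0,"z":0,"ax":-0.4,"ay":2,"az":5.5},
    {"fingers":-0.3,"x":0,"y":0,"z":0,"ax":-0.4,"ay":2,"az":5.5},
    {"fingers":-0.3,"x":0,"y":0,"z":0,"ax":-0.4,"ay":2,"az":5.5},
    {"fingers":-0.3,"x":0,"y":0,"z":0,"ax":-0.4,"ay":2,"az":5.5}
  ]
}}

```text
clock: 2.1
tcp_pos: [0.4755, -0.0959, 0.25]
orientation: [3.114, -0.238, 0.222]
contact_force: [0.4, -0.6, -0.1]
grip_width: 0.0303
gripper_force: 0.0
```

Emit:
{"method": "arm_command", "body": {
  "rows": [
    {"fingers":-0.3,"x":-0.0105,"y":-0.03,"z":0.007,"ax":0,"ay":0,"az":0},
    {"fingers":-0.3,"x":-0.0105,"y":-0.03,"z":0.007,"ax":0,"ay":0,"az":0},
    {"fingers":-0.3,"x":-0.0105,"y":-0.03,"z":0.007,"ax":0,"ay":0,"az":0},
    {"fingers":-0.3,"x":-0.0105,"y":-0.03,"z":0.007,"ax":0,"ay":0,"az":0},
    {"fingers":-0.3,"x":-0.0105,"y":-0.03,"z":0.007,"ax":0,"ay":0,"az":0},
    {"fingers":-0.3,"x":-0.0105,"y":-0.03,"z":0.007,"ax":0,"ay":0,"az":0},
    {"fingers":-0.3,"x":-0.0105,"y":-0.03,"z":0.007,"ax":0,"ay":0,"az":0},
    {"fingers":-0.3,"x":-0.0105,"y":-0.03,"z":0.007,"ax":0,"ay":0,"az":0},
    {"fingers":-0.3,"x":-0.0105,"y":-0.03,"z":0.007,"ax":0,"ay":0,"az":0},
    {"fingers":-0.3,"x":-0.0105,"y":-0.026,"z":0.007,"ax":0,"ay":0,"az":0}
  ]
}}

```text
clock: 2.93
tcp_pos: [0.4258, 0.2124, 0.1655]
orientation: [3.115, -0.23, 0.221]
contact_force: [0.5, 0.3, -0.1]
grip_width: 0.0296
gripper_force: 0.0
```

```bash
python3 - <<'E'
from h import *
from bench import r
o=r.get_obs(); print(inbed(o["tcp_pos"]),togo(o,[-.125,.047,.039]),o["joints"].round(2))
f=r.grab_frame("side");cv2.imwrite("pics/side1.png",cv2.resize(f["frame"][100:340,100:420,::-1],(800,600)))
E
```

```text
[-0.12526004  0.04685235  0.14841544] (array([ 0. , -0.1,  0.1]), array([ 3.000e-04, -1.000e-04,  1.094e-01]), array([0.44115506, 0.21028239, 0.05722382])) [-0.24  0.25 -0.48  2.15  0.34  0.7  -2.67]
```

View pics/side1.png

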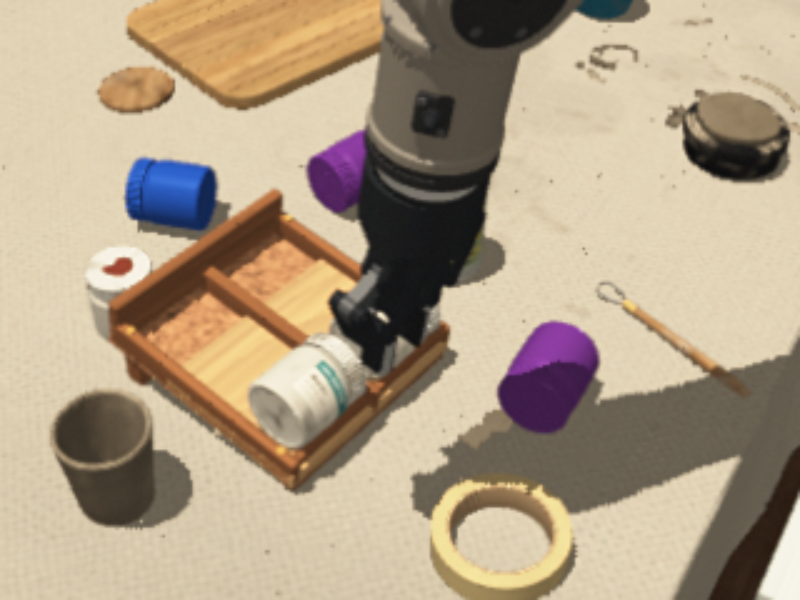

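The fingers, at about (375,345) in the crop, are above and downhill of the teal jar at (305,390), and nothing has been disturbed. I'll go down to the standoff behind the jar.

Emit:
{"method": "arm_command", "body": {
  "rows": [
    {"fingers":-0.3,"x":0,"y":0,"z":0.02,"ax":0,"ay":0,"az":0},
    {"fingers":-0.3,"x":0,"y":0,"z":0.02,"ax":0,"ay":0,"az":0},
    {"fingers":-0.3,"x":0,"y":0,"z":0.02,"ax":0,"ay":0,"az":0},
    {"fingers":-0.3,"x":0,"y":0,"z":0.02,"ax":0,"ay":0,"az":0},
    {"fingers":-0.3,"x":0,"y":0,"z":0.015,"ax":0,"ay":0,"az":0},
    {"fingers":-0.3,"x":0,"y":0,"z":0.01,"ax":0,"ay":0,"az":0},
    {"fingers":-0.3,"x":0,"y":0,"z":0.003,"ax":0,"ay":0,"az":0},
    {"fingers":-0.3,"x":0,"y":0,"z":0,"ax":0,"ay":0,"az":0}
  ]
}}

```text
clock: 3.65
tcp_pos: [0.4411, 0.2079, 0.0585]
orientation: [3.113, -0.23, 0.219]
contact_force: [-1.0, 0.6, -0.2]
grip_width: 0.0301
gripper_force: 0.0
```

```bash
python3 - <<'E'
from h import *
from bench import r
o=r.get_obs(); print(inbed(o["tcp_pos"]),togo(o,[-.125,.047,.039]),o["joints"].round(2))
f=r.grab_frame("side");a=cv2.resize(f["frame"][190:310,150:310,::-1],(800,600),interpolation=cv2.INTER_CUBIC);cv2.imwrite("pics/side2.png",a)
E
```

```text
[-0.12448411  0.04463076  0.04025423] (array([ 0.1, -0. ,  0. ]), array([-0.0005, -0.0024,  0.0013]), array([0.44115506, 0.21028239, 0.05722382])) [-0.34  0.45 -0.35  2.2   0.56  0.48 -2.87]
```

View pics/side2.png

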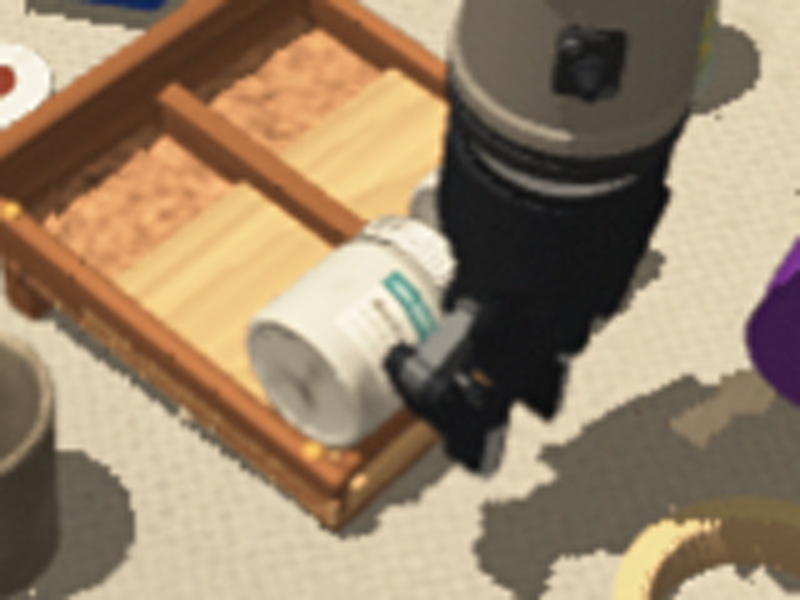

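The fingertips, at about (485,460), stand behind the lip and clear of everything. Now a slow push.

Emit:
{"method": "arm_command", "body": {
  "rows": [
    {"fingers":-0.3,"x":0.004,"y":-0.001,"z":0,"ax":0,"ay":0,"az":0},
    {"fingers":-0.3,"x":0.004,"y":-0.001,"z":0,"ax":0,"ay":0,"az":0},
    {"fingers":-0.3,"x":0.004,"y":0,"z":0,"ax":0,"ay":0,"az":0},
    {"fingers":-0.3,"x":0.004,"y":0,"z":0,"ax":0,"ay":0,"az":0},
    {"fingers":-0.3,"x":0.004,"y":0,"z":0,"ax":0,"ay":0,"az":0},
    {"fingers":-0.3,"x":0.003,"y":0,"z":0,"ax":0,"ay":0,"az":0},
    {"fingers":-0.3,"x":0.003,"y":0,"z":0,"ax":0,"ay":0,"az":0},
    {"fingers":-0.3,"x":0.003,"y":0,"z":0,"ax":0,"ay":0,"az":0},
    {"fingers":-0.3,"x":0.003,"y":0,"z":0,"ax":0,"ay":0,"az":0},
    {"fingers":-0.3,"x":0.003,"y":0,"z":0,"ax":0,"ay":0,"az":0}
  ]
}}

```text
clock: 4.53
tcp_pos: [0.476, 0.205, 0.0639]
orientation: [3.114, -0.23, 0.22]
contact_force: [-0.8, 0.4, 1.0]
grip_width: 0.0298
gripper_force: 0.7
```

```bash
python3 - <<'E'
from h import *
from bench import r
o=r.get_obs(); print(inbed(o["tcp_pos"]),o["contact_force"],togo(o,[-.09,.047,.039])[0],o["joints"].round(2))
f=r.grab_frame("side");a=cv2.resize(f["frame"][190:310,150:310,::-1],(800,600),interpolation=cv2.INTER_CUBIC);cv2.imwrite("pics/side3.png",a)
E
```

```text
[-0.08912367  0.04693132  0.04072544] [-0.844148    0.39831534  1.01056602] [ 0.  -0.1  0. ] [-0.29  0.47 -0.36  2.13  0.54  0.52 -2.79]
```

View pics/side3.png

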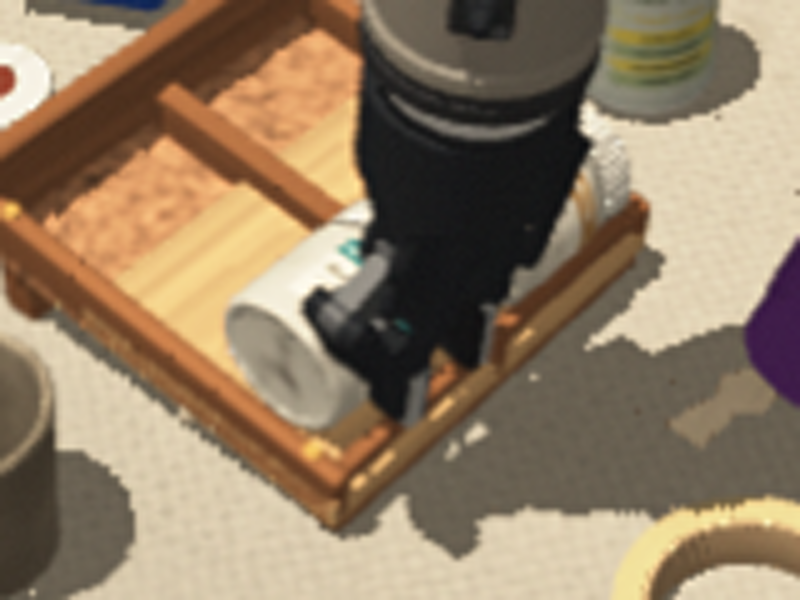

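The jar has left the lip: the label has rolled to (350,250) and the lip is showing behind it. The fingertips clear the lip, so I'll carry on.

Emit:
{"method": "arm_command", "body": {
  "rows": [
    {"fingers":-0.3,"x":0.004,"y":0,"z":0,"ax":0,"ay":0,"az":0},
    {"fingers":-0.3,"x":0.004,"y":0,"z":0,"ax":0,"ay":0,"az":0},
    {"fingers":-0.3,"x":0.004,"y":0,"z":0,"ax":0,"ay":0,"az":0},
    {"fingers":-0.3,"x":0.004,"y":0,"z":0,"ax":0,"ay":0,"az":0},
    {"fingers":-0.3,"x":0.004,"y":0,"z":0,"ax":0,"ay":0,"az":0},
    {"fingers":-0.3,"x":0.004,"y":0,"z":0.001,"ax":0,"ay":0,"az":0},
    {"fingers":-0.3,"x":0.004,"y":0,"z":0.001,"ax":0,"ay":0,"az":0},
    {"fingers":-0.3,"x":0.004,"y":0,"z":0.001,"ax":0,"ay":0,"az":0},
    {"fingers":-0.3,"x":0.004,"y":0,"z":0.001,"ax":0,"ay":0,"az":0},
    {"fingers":-0.3,"x":0.004,"y":0,"z":0.001,"ax":0,"ay":0,"az":0}
  ]
}}

```text
clock: 5.42
tcp_pos: [0.5163, 0.199, 0.0646]
orientation: [3.114, -0.231, 0.22]
contact_force: [-1.0, -0.7, 1.0]
grip_width: 0.0298
gripper_force: 0.7
```

Emit:
{"method": "arm_command", "body": {
  "rows": [
    {"fingers":-0.3,"x":0.004,"y":0,"z":0,"ax":0,"ay":0,"az":0},
    {"fingers":-0.3,"x":0.004,"y":0,"z":0,"ax":0,"ay":0,"az":0},
    {"fingers":-0.3,"x":0.004,"y":0,"z":0,"ax":0,"ay":0,"az":0},
    {"fingers":-0.3,"x":0.004,"y":0,"z":0,"ax":0,"ay":0,"az":0},
    {"fingers":-0.3,"x":0.004,"y":0,"z":0,"ax":0,"ay":0,"az":0},
    {"fingers":-0.3,"x":0.004,"y":0,"z":0,"ax":0,"ay":0,"az":0},
    {"fingers":-0.3,"x":0.004,"y":0,"z":0,"ax":0,"ay":0,"az":0},
    {"fingers":-0.3,"x":0.004,"y":0,"z":0,"ax":0,"ay":0,"az":0}
  ]
}}

```text
clock: 6.08
tcp_pos: [0.5476, 0.1944, 0.0693]
orientation: [3.114, -0.231, 0.221]
contact_force: [-1.4, 0.5, 0.8]
grip_width: 0.0301
gripper_force: 0.7
```

```bash
python3 - <<'E'
from h import *
from bench import r
o=r.get_obs(); print(inbed(o["tcp_pos"]),o["contact_force"],togo(o,[-.09,.047,.039])[0],o["joints"].round(2))
f=r.grab_frame("side");a=cv2.resize(f["frame"][180:300,140:300,::-1],(800,600),interpolation=cv2.INTER_CUBIC);cv2.imwrite("pics/side4.png",a)
E
```

```text
[-0.01674216  0.04701825  0.03597731] [-1.43907632  0.49705107  0.787613  ] [ 0.  -0.1  0. ] [-0.2   0.54 -0.37  1.99  0.51  0.59 -2.65]
```

View pics/side4.png

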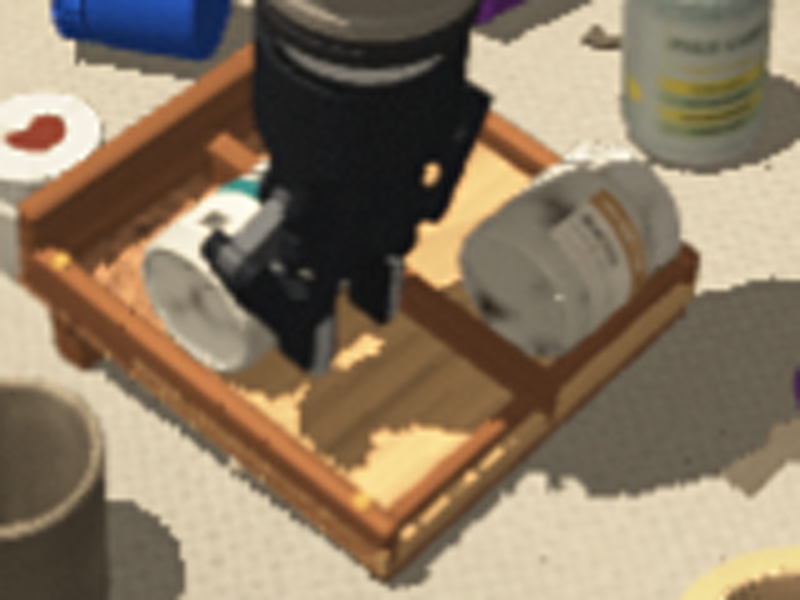

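The jar is well up the lane, its bottom end at about (200,315), and it is nearing the cork. Ochre is still at the foot. I'll push slowly over the step.

Emit:
{"method": "arm_command", "body": {
  "rows": [
    {"fingers":-0.3,"x":0.003,"y":0,"z":0,"ax":0,"ay":0,"az":0},
    {"fingers":-0.3,"x":0.003,"y":0,"z":0,"ax":0,"ay":0,"az":0},
    {"fingers":-0.3,"x":0.003,"y":0,"z":0,"ax":0,"ay":0,"az":0},
    {"fingers":-0.3,"x":0.003,"y":0,"z":0,"ax":0,"ay":0,"az":0},
    {"fingers":-0.3,"x":0.003,"y":0,"z":0,"ax":0,"ay":0,"az":0},
    {"fingers":-0.3,"x":0.003,"y":0,"z":0,"ax":0,"ay":0,"az":0},
    {"fingers":-0.3,"x":0.003,"y":0,"z":0,"ax":0,"ay":0,"az":0},
    {"fingers":-0.3,"x":0.002,"y":0,"z":0,"ax":0,"ay":0,"az":0},
    {"fingers":-0.3,"x":0.002,"y":0,"z":0,"ax":0,"ay":0,"az":0},
    {"fingers":-0.3,"x":0.002,"y":0,"z":0,"ax":0,"ay":0,"az":0}
  ]
}}

```text
clock: 6.97
tcp_pos: [0.5741, 0.1904, 0.0731]
orientation: [3.114, -0.231, 0.221]
contact_force: [-0.1, 0.1, 0.2]
grip_width: 0.0301
gripper_force: 0.0
```

Emit:
{"method": "arm_command", "body": {
  "rows": [
    {"fingers":-0.3,"x":0.002,"y":0,"z":0,"ax":0,"ay":0,"az":0},
    {"fingers":-0.3,"x":0.002,"y":0,"z":0,"ax":0,"ay":0,"az":0},
    {"fingers":-0.3,"x":0.002,"y":0,"z":0,"ax":0,"ay":0,"az":0},
    {"fingers":-0.3,"x":0.002,"y":0,"z":0,"ax":0,"ay":0,"az":0},
    {"fingers":-0.3,"x":0.001,"y":0,"z":0,"ax":0,"ay":0,"az":0},
    {"fingers":-0.3,"x":0,"y":0,"z":0,"ax":0,"ay":0,"az":0}
  ]
}}

```text
clock: 7.47
tcp_pos: [0.5828, 0.1891, 0.0743]
orientation: [3.114, -0.231, 0.221]
contact_force: [-0.1, 0.2, -0.1]
grip_width: 0.0298
gripper_force: 0.0
```

```bash
python3 - <<'E'
from h import *
from bench import r
o=r.get_obs(); print(inbed(o["tcp_pos"]),o["contact_force"],o["joints"].round(2))
f=r.grab_frame("side");a=cv2.resize(f["frame"][160:280,130:290,::-1],(800,600),interpolation=cv2.INTER_CUBIC);cv2.imwrite("pics/side5.png",a)
E
```

```text
[0.01917646 0.04698682 0.03599512] [-0.09485776  0.24474588 -0.10120713] [-0.16  0.57 -0.38  1.91  0.5   0.63 -2.59]
```

View pics/side5.png

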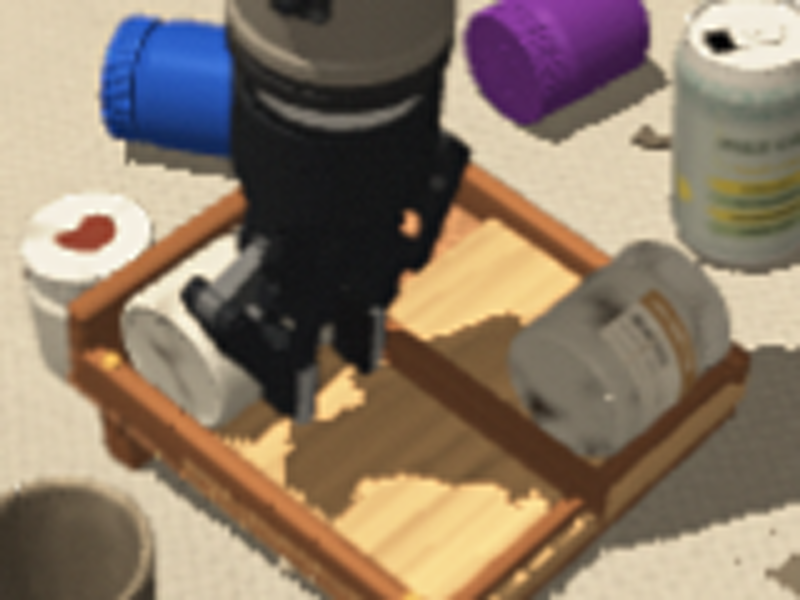

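The jar has dropped in against the stop, its bottom end at about (180,365), and the push force has gone to zero. I'll back off, rise and check.

Emit:
{"method": "arm_command", "body": {
  "rows": [
    {"fingers":-0.3,"x":-0.005,"y":0,"z":0,"ax":0,"ay":0,"az":0},
    {"fingers":-0.3,"x":-0.01,"y":0,"z":0,"ax":0,"ay":0,"az":0},
    {"fingers":-0.3,"x":-0.01,"y":0,"z":-0.005,"ax":0,"ay":0,"az":0},
    {"fingers":-0.3,"x":0,"y":0,"z":-0.02,"ax":0,"ay":0,"az":0},
    {"fingers":-0.3,"x":0,"y":0,"z":-0.03,"ax":0,"ay":0,"az":0},
    {"fingers":-0.3,"x":0,"y":0,"z":-0.03,"ax":0,"ay":0,"az":0},
    {"fingers":-0.3,"x":0,"y":0,"z":-0.03,"ax":0,"ay":0,"az":0},
    {"fingers":-0.3,"x":0,"y":0,"z":-0.03,"ax":0,"ay":0,"az":0},
    {"fingers":-0.3,"x":0,"y":0,"z":-0.03,"ax":0,"ay":0,"az":0},
    {"fingers":-0.3,"x":0,"y":0,"z":-0.02,"ax":0,"ay":0,"az":0}
  ]
}}

```text
clock: 8.35
tcp_pos: [0.5296, 0.198, 0.2667]
orientation: [3.115, -0.228, 0.224]
contact_force: [0.3, 0.6, 0.2]
grip_width: 0.0295
gripper_force: 0.0
```

Emit:
{"method": "arm_command", "body": {
  "rows": [
    {"fingers":-0.3,"x":0,"y":0.03,"z":0,"ax":0,"ay":0,"az":0},
    {"fingers":-0.3,"x":0,"y":0.03,"z":0,"ax":0,"ay":0,"az":0},
    {"fingers":-0.3,"x":0,"y":0.03,"z":0,"ax":0,"ay":0,"az":0},
    {"fingers":-0.3,"x":0,"y":0.03,"z":0,"ax":0,"ay":0,"az":0},
    {"fingers":-0.3,"x":0,"y":0.03,"z":0,"ax":0,"ay":0,"az":0},
    {"fingers":-0.3,"x":0,"y":0.03,"z":0,"ax":0,"ay":0,"az":0},
    {"fingers":-0.3,"x":0,"y":0.03,"z":0,"ax":0,"ay":0,"az":0},
    {"fingers":-0.3,"x":0,"y":0.03,"z":0,"ax":0,"ay":0,"az":0},
    {"fingers":-0.3,"x":0,"y":0.03,"z":0,"ax":0,"ay":0,"az":0},
    {"fingers":-0.3,"x":0,"y":0,"z":0,"ax":0,"ay":0,"az":0}
  ]
}}

```text
clock: 9.18
tcp_pos: [0.4885, -0.0756, 0.2635]
orientation: [3.11, -0.242, 0.218]
contact_force: [0.3, 0.6, -0.6]
grip_width: 0.0298
gripper_force: 0.0
```

```bash
python3 - <<'E'
from h import *
from bench import r
f=r.grab_frame("top"); s=r.grab_frame("side")
C=cloud(f); B=inbed(C.reshape(-1,3)).reshape(C.shape); hsv=cv2.cvtColor(f["frame"],cv2.COLOR_RGB2HSV)
for n,y in(("teal",.047),("ochre",-.047)):
    m=(abs(B[...,1]-y)<.034)&(abs(B[...,0])<.105)&(B[...,2]>.036)&(hsv[...,1]<90)
    q=B[m]; print(n,len(q),q.min(0).round(3),q.max(0).round(3),np.median(q,0).round(3))
a=cv2.resize(f["frame"][115:240,145:290,::-1],(400,345)); b=cv2.resize(s["frame"][160:300,130:290,::-1],(400,345))
cv2.imwrite("pics/end.png",np.hstack([a,b]))
E
```

```text
teal 851 [0.036 0.014 0.036] [0.094 0.081 0.059] [0.065 0.047 0.049]
ochre 876 [-0.089 -0.081  0.036] [-0.028 -0.013  0.065] [-0.055 -0.045  0.057]
```

View pics/end.png

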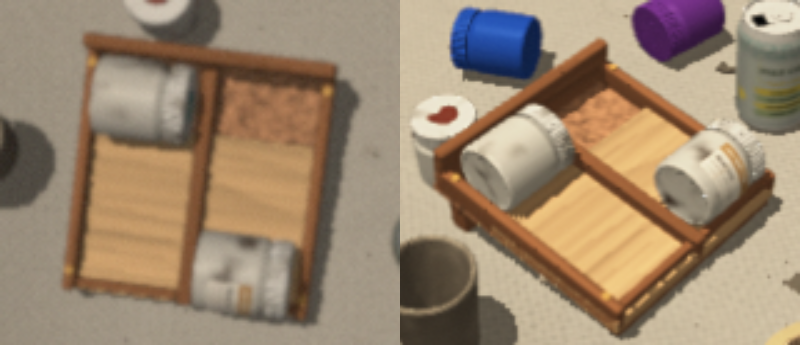

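The teal jar lies in the sunken rest (bed x ≈ 65 mm, top 59 mm against 54 expected, within noise), ochre is still at the foot, and the hand is clear.

```bash
python3 -c "
from bench import r
print(r.hand_in())"
```

```text
the job is handed in; nothing more can be done
None
```

The teal jar is in the sunken rest against the stop at the top of its lane, the ochre jar is still at the foot, nothing else in the final pictures has moved, the hand is clear, and I handed the job in at about 9 s.

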